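Press the thin rolling pin into its clip stand

ROBOT

A 6-joint arm with a two-finger parallel gripper is mounted at the origin on a cart in front of the work surface, level with it; the furniture and walls round the work are solid. World frame = base frame: x ahead of the robot, y to its left, z up, the work surface at z = 0. Lengths are in mm, angles in rad, forces in N, time in s.
With the tool pointing down it reaches from about 300 to 1000 mm from the base axis. Payload 5.1 kg.
Tool frame: the origin (TCP) lies on the centre line of the jaws, within the pads' length; the fingertips stand 19 mm ahead of it and the grasp point (between the pads) is the TCP (arm.tcp_to_tips is the distance from the TCP to the fingertips, in mm); x points along the fingers, y is the direction in which the jaws open and shut, and the axes are right-handed (so a half turn about x gives the same grasp; the last joint's range is limited). The gripper opens to 95 mm and grips with 3 to 60 N. Pads are 20 mm wide; open, the fingers measure 119 mm over their backs; the gripper's body (75 mm by 180 mm) begins 59 mm behind the grasp point.
Start: joints at [-1.309, 0.124, 1.65, -0, 1.367, -0.083], TCP at [219.673, -611.742, 233.656] pointing down, gripper open.
Joint ranges: [-2.61, 2.61], [-1.02, 2.33], [0.03, 2.71], [-1.35, 4.49], [0.32, 2.68], [-2.91, 2.91]. Speed limits (rad/s): [2.57, 2.57, 3.14, 3.14, 3.14, 3.14].

INTERFACE

Orientations are given as a unit quaternion [x, y, z, w].
In Python, from cell import arm gives the robot as it stands.
- The arm moves only by the tool arm_command, never from a script. Its arguments are lists of equal length, an entry for each row: "travel": the shift along the tool's x, y, z in cm, a list of three; "roll": the turn about the tool's x in degrees. In form: {"travel": [[dx, dy, dz], ...], "roll": [roll, ...]}. A call has 1 to 20 rows; each row is the pose to reach, as a shift and turn from the pose commanded when the call began, along the tool's axes at that moment; what a row does not reach only later rows make up. A row lasts 1/12 s, in which the tool goes at most 41.7 mm and 7.16 degrees, less where a joint would pass 70% of its speed; a pose out of reach is approached as far as the arm can. A call with a gripper value outside its range is refused whole. "grip" is the closure, from 0 (fully open) to 1 (shut), set as the call begins (left out, the last holds). The fingers move at their own pace and stop on an object; "grip_force" is the grip in N (left out, the last holds). Time passes only in rows, so rows that repeat a pose let the fingers close. It gives the time, the measured TCP pose, the force and the opening at its end, in the units of the state.
- arm.sense(): the state, without advancing time (a new reading comes with each control period).
- arm.snapshot(name): name is "scene" or "top" or "wrist"; returns the picture (420x560x3 uint8, blue, green, red); there is no depth.
- arm.camera_info(name): a dict with "fov_y" (degrees; the focal length in pixels is half the picture's height over the tangent of half this angle, whatever the lens; pixels are square), "cx", "cy" (the principal point, pixels), "world_to_cam" (4x4, takes a point from world to camera coordinates); the wrist camera has in their place "T_tool_cam" (4x4, takes a point from camera to tool coordinates, whose origin is the TCP and whose axes are the tool frame's). Camera axes: x right, y up, looking along -z (the intrinsics and any distortion apply to the point x, -y, -z); pixel columns grow to the right and rows downward; lengths in mm; the calibration is good to about 2 mm. A picture is of the moment at which its call begins: read the wrist's pose just before it. camera_info takes no time and is no camera call.
- arm.sign_off(): hands the job in, once; it reports no verdict.
The state is a dict: "time": time; "q": joint angles; "joint_velocities": joint speeds; "joint_torque": joint torques, N m; "ee_pos": TCP position; "ee_rot": TCP orientation; "ft_force": force on the tool from outside, world axes, zero at the start; "ft_torque": the same for the moment, N m; "finger_gap": opening from 0.0 (shut) to 1.0 (fully open).
Only numpy, scipy, OpenCV 4.12 (cv2) and the standard library are available. Lean on these libraries where they do the work, as an engineer would, in place of code of your own. Each camera call takes 0.05 s, during which the arm holds its last target. There are 200 camera calls.

TASK

Put the thinner of the two rolling pins away in its clip stand: lay it level across the open mouths of both clips and let go of it there, then press it down from above until it snaps fully home in both clips, with both sprung jaws closed over it. Leave the thicker pin and the other things on the counter where they are.

Things in the scene. Friction and masses are not known exactly. Their poses are not given: they have to be found in the camera images.
- thin_pin: The thinner wooden rolling pin, about 120 g: a round barrel 20 mm in diameter and 170 mm long, with an eight-sided collar 34 mm across the corners (31 mm across the flats) and 19 mm long at each end; 208 mm long overall. It starts lying on the counter on its collars, barrel axis 16 mm up. Origin: the middle of the barrel, on its axis; x runs along the pin. Either way round is the same.
- thin_pin_end1 (a point): Point on the thin pin's axis 62 mm from its middle towards its -x end
- thin_pin_end2 (a point): Point on the thin pin's axis 62 mm from its middle towards its +x end
- thick_pin: The thicker wooden rolling pin, a bystander: the same form and length, barrel 33 mm in diameter, collars 47 mm across the corners, 260 g. Origin at its middle on the axis, x along it. It is too thick for the clips. The two pins may lie in either place.
- pin_stand: Fixed stand: a wooden board 96 x 176 x 14 mm on the counter with two identical grey fork clips (steel, with nylon jaws) on it, 124 mm apart along the stand's y axis, 91 mm tall in all; between them nothing stands above the board. The stored pin lies along the stand's y axis, its collars outside the clips. Origin: the centre of the board's underside; z up.
- stand_seat (a point): Midway between the clips, 62 mm above the counter: where the middle of the thin pin's axis is when it is fully home (axes as the stand's; the pin's top is then 72 mm above the counter). The pin can slide about 14 mm either way along y.
- clip_left (a point): Where the pin's axis passes through the clip on the stand's +y side when home. Clip, 18 mm wide along y: seat face 10 mm below this point; fixed tine on the +x side, inner face 10.7 mm off; sprung hinged jaw on the -x side, its lip 11 mm above this point, leaving a 16 mm gap.
- clip_right (a point): The same for the clip on the stand's -y side. Above the lips, tine and jaw flare into a V-shaped mouth 37 mm wide at the top, 26 mm above this point; a pin let go there rests in the V with its axis about 19 mm above this point.
- jaw_left (a joint): Hinge angle (rad) of the sprung jaw of the clip on the stand's +y side: 0 closed, grows as it is forced outwards (-x) by about 0.2 when the pin passes; its spring closes it again. Pushing the pin through both clips takes about 17 N.
- jaw_right (a joint): The same for the clip on the stand's -y side
- mug: Orange mug with a handle, 101 mm tall, a bystander. Origin: centre of its underside
- white_jar: White jar with a black lid, 48 mm in diameter, 51 mm tall, a bystander. Origin: centre of its underside
- oil_bottle: Small brown dropper bottle, 33 mm in diameter, 102 mm tall, a bystander. Origin: centre of its underside
Things that resemble listed ones, but are neither listed nor needed, are in the scene too. Leave any purple look-alike of the thin_pin alone. There is more than one size of the pin_stand; the job needs the larger.

How it is judged:
By the outcome, as a careful person would: the job done as asked, in the order asked, and still so for the second after the job is handed in, with the robot touching nothing.
It also fails if it takes over 48 s, if anything falls off the work surface, if the arm or the gripper's body presses on something with over 40 N, if the wrist force passes 120 N, or if a joint passes its speed limit or range.

## Working session

There is one attempt and no reset: what is moved stays moved. The work goes in short steps, Python scripts to look and compute and a tool call to move; the robot and the scene stay as the last step left them, time stands still between calls to the robot, and variables do not carry over. Pictures are saved under pics/ and viewed, about 8 in all and at most 12, crops included, and the job is handed in when it is done.

Besides the shell and the picture viewer there is one more tool, called in YAML: its name, and indented under it one key for each argument. arm_command: Moves the arm, as the interface text tells. Its arguments: {"type":"object","properties":{"travel":{"type":"array","items":{"type":"array","items":{"type":"number"}}},"roll":{"type":"array","items":{"type":"number"}},"grip":{"type":"number"},"grip_force":{"type":"number"}},"required":["travel","roll"]}

```bash
mkdir -p pics; ls; python3 - <<'E'
from cell import arm
import cv2,numpy as np
s=arm.sense();print(s)
for n in("scene","top"):
    im=arm.snapshot(n);cv2.imwrite(f"pics/{n}0.png",im)
    print(n,arm.camera_info(n))
print(arm.camera_info("wrist"))
E
```

```text
pics
{'time': 0.0, 'q': array([-1.30861424e+00,  1.24481153e-01,  1.65165443e+00, -2.97922716e-07,
        1.36748319e+00, -8.25928467e-02]), 'joint_velocities': array([ 3.30108027e-04,  1.05323474e-03, -1.02200234e-05, -1.35555607e-03,
        7.83205730e-04,  3.37557642e-04]), 'joint_torque': array([ 4.23049032e-04, -4.17604351e+01, -3.59932387e+01,  7.74686993e-02,
        4.92528139e-02, -1.55201933e-04]), 'ee_pos': array([ 219.51283628, -611.18191973,  232.41407465]), 'ee_rot': array([-0.69656137, -0.12200691,  0.69669005, -0.12058002]), 'ft_force': array([0.666374  , 0.82603258, 0.40158042]), 'ft_torque': array([ 0.00525802, -0.03479807, -0.00296947]), 'finger_gap': 0.9987525946599956}
scene {'fov_y': 45.41338724299963, 'cx': 279.62444628618397, 'cy': 206.34407497776726, 'world_to_cam': array([[ 4.79266351e-01, -8.77483678e-01, -1.80598918e-02,
        -2.74031603e+02],
       [ 4.35283184e-01,  2.19775348e-01,  8.73056325e-01,
        -2.85843683e+02],
       [-7.62123556e-01, -4.26287686e-01,  4.87284818e-01,
        -1.33305297e+03],
       [ 0.00000000e+00,  0.00000000e+00,
[... 225 characters left out ...]
e+01],
       [ 9.88786996e-01, -6.53479916e-03,  1.49189721e-01,
        -5.58280893e+02],
       [-1.49266400e-01, -1.34675575e-02,  9.88705298e-01,
        -1.41950346e+03],
       [ 0.00000000e+00,  0.00000000e+00,  0.00000000e+00,
         1.00000000e+00]])}
{'fov_y': 61.56059312633203, 'cx': 278.04674323040047, 'cy': 208.64926834588303, 'T_tool_cam': array([[ 6.41253605e-04,  2.76957040e-01, -9.60882088e-01,
        -1.51284175e+02],
       [ 9.99999456e-01,  6.13137989e-04,  8.44084980e-04,
         8.63191136e-03],
       [ 8.22928588e-04, -9.60882106e-01, -2.76956496e-01,
        -7.81031994e+01],
       [ 0.00000000e+00,  0.00000000e+00,  0.00000000e+00,
         1.00000000e+00]])}
```

```bash
python3 - <<'E'
import cv2,numpy as np
a=cv2.imread("pics/scene0.png");b=cv2.imread("pics/top0.png")
cv2.imwrite("pics/b0.png",cv2.resize(b,(800,600)))
E
```

```text
(no output)
```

View pics/b0.png

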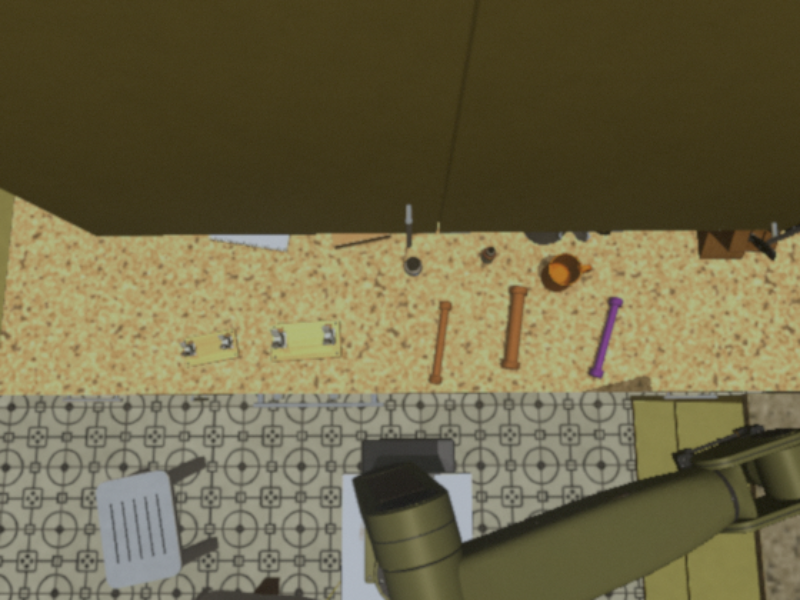

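View pics/scene0.png

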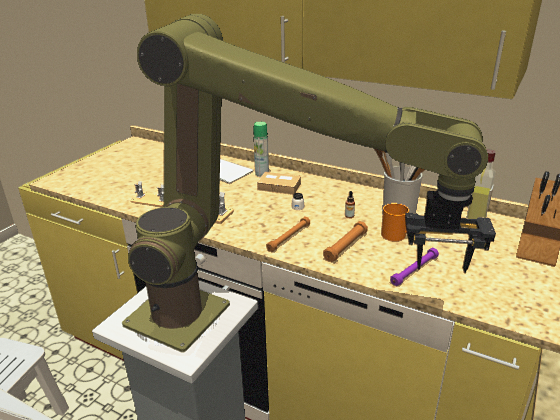

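Top view (800x600): thin pin runs (445,303)-(436,380), thick pin (519,290)-(512,366) and purple pin at (606,337). The large stand is at (305,340), the small one at (208,348), and the mug at (562,272). A wall cabinet overhangs the back of the counter.

```bash
cat > h.py <<'E'
import numpy as np, cv2
from scipy.spatial.transform import Rotation as R
from cell import arm
def cam(n, pos=None, rot=None):
    c=arm.camera_info(n); f=210/np.tan(np.radians(c["fov_y"]/2))
    if n=="wrist":
        T=np.eye(4);T[:3,:3]=R.from_quat(rot).as_matrix();T[:3,3]=pos
        M=T@c["T_tool_cam"]
    else: M=np.linalg.inv(c["world_to_cam"])
    return f,c["cx"],c["cy"],M
def cast(C,uv,z):
    f,cx,cy,M=C
    d=M[:3,:3]@np.array([(uv[0]-cx)/f,-(uv[1]-cy)/f,-1.]); o=M[:3,3]
    return o+d*(z-o[2])/d[2]
def proj(C,p):
    f,cx,cy,M=C
    q=np.linalg.inv(M)@np.append(p,1); return np.array([cx-f*q[0]/q[2],cy+f*q[1]/q[2]])
def blob(mask):
    n,l,s,c=cv2.connectedComponentsWithStats(mask.astype(np.uint8))
    return [(s[i],l==i) for i in range(1,n) if s[i][4]>60]
def axis(m):
    y,x=np.nonzero(m);r=cv2.minAreaRect(np.stack([x,y],1).astype(np.float32))
    b=cv2.boxPoints(r);e=[np.linalg.norm(b[0]-b[1]),np.linalg.norm(b[1]-b[2])]
    if e[0]<e[1]: return (b[0]+b[1])/2,(b[2]+b[3])/2,e
    return (b[1]+b[2])/2,(b[3]+b[0])/2,e
E
python3 - <<'E'
from h import *
C=cam("top");b=cv2.imread("pics/top0.png");h=cv2.cvtColor(b,cv2.COLOR_BGR2HSV)
roi=np.zeros(b.shape[:2],bool);roi[190:275,280:460]=1
hh=h[...,0];m=roi&(hh<14)&(h[...,1]>130)&(h[...,2]>40)
for s,k in blob(m):
    p,q,e=axis(k);z=16 if min(e)<12 else 23
    P,Q=cast(C,p,z),cast(C,q,z);print(s,p,q,e,P.round(),Q.round(),((P+Q)/2).round(1),np.linalg.norm(P-Q).round(),np.degrees(np.arctan2(*(P-Q)[1::-1])).round(1))
for name,uv in dict(bl=(190,252),br=(238,251),tr=(238,224),tl=(190,226)).items(): print(name,cast(C,uv,14).round())
for uv in [(146,244),(395,190),(289,186),(341,179),(280,275)]: print(uv,cast(C,uv,20).round())
cv2.imwrite("pics/stand.png",cv2.resize(b[205:275,110:330],None,fx=3.6,fy=3.6,interpolation=cv2.INTER_CUBIC))
E
```

```text
bl [427. 337.  14.]
br [429. 164.  14.]
tr [527. 165.  14.]
tl [521. 340.  14.]
(146, 244) [456. 495.  20.]
(395, 190) [ 648. -406.   20.]
(289, 186) [665. -21.  20.]
(341, 179) [ 690. -211.   20.]
(280, 275) [343.  14.  20.]
```

View pics/stand.png

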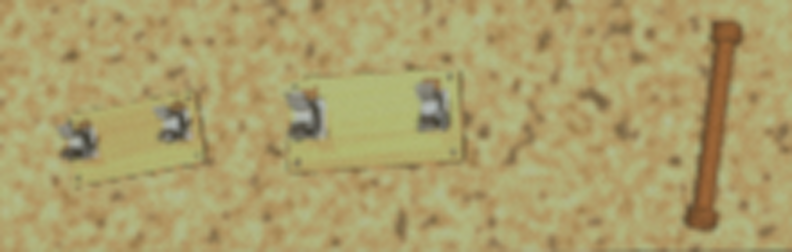

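The crop shows the large board with clips at (306,112) and (433,105), and the thin pin collars at (726,32) and (701,217). The board measures about 98x174 mm, so this is the larger stand. My pin mask found nothing, so I'll fix it.

```bash
cat >> h.py <<'E'
def tool_to(pos, yaw):
    """shift (cm, tool axes) and roll (deg) to get TCP to pos with jaw (y) axis along yaw (deg, mod 180)"""
    s=arm.sense();A=R.from_quat(s["ee_rot"]).as_matrix();d=A.T@(np.array(pos)-s["ee_pos"])/10
    t=np.radians(yaw);v=A.T@np.array([np.cos(t),np.sin(t),0]);r=np.degrees(np.arctan2(v[2],v[1]))
    r=(r+90)%180-90
    print("now",s["ee_pos"].round(1),"jaw yaw",np.degrees(np.arctan2(A[1,1],A[0,1])).round(1),"xaxis",A[:,0].round(3),"q6",s["q"][5].round(2),"travel",d.round(2),"roll",r.round(1),"gap",s["finger_gap"])
E
python3 - <<'E'
from h import *
C=cam("top");b=cv2.imread("pics/top0.png");h=cv2.cvtColor(b,cv2.COLOR_BGR2HSV)
print(h[241,305:312],h[241,320])
roi=np.zeros(b.shape[:2],bool);roi[205:272,295:320]=1
m=roi&(b[...,2]>1.75*b[...,1].astype(float))
for s,k in blob(m):
    p,q,e=axis(k);P,Q=cast(C,p,16),cast(C,q,16);M=(P+Q)/2
    yaw=np.degrees(np.arctan2(*(P-Q)[1::-1]));print(s,e,P.round(),Q.round(),M.round(1),np.linalg.norm(P-Q).round(),yaw)
    tool_to([M[0]-75,M[1],200],yaw+90)
o=np.array([110,205])
for uv in [(290,82),(460,70),(463,158),(290,172)]: print(cast(C,np.array(uv)/3.6+o,14).round(1))
E
```

```text
[[ 17 129 119]
 [ 15 160 124]
 [ 14 163 144]
 [ 14 163 150]
 [ 14 164 143]
 [ 16 150 131]
 [ 18 123 153]] [ 24  95 177]
[514.5 337.6  14. ]
[525.6 166.1  14. ]
[437.  162.1  14. ]
[424. 335.  14.]
```

```bash
python3 - <<'E'
from h import *
C=cam("top");b=cv2.imread("pics/top0.png");h=cv2.cvtColor(b,cv2.COLOR_BGR2HSV)
roi=np.zeros(b.shape[:2],bool);roi[205:272,295:320]=1
m=roi&(h[...,0]<=17)&(h[...,1]>130)
s,k=max(blob(m),key=lambda t:t[0][4])
p,q,e=axis(k);P,Q=cast(C,p,16),cast(C,q,16);M=(P+Q)/2
yaw=np.degrees(np.arctan2(*(P-Q)[1::-1]));print(s,e,P.round(),Q.round(),M.round(1),np.linalg.norm(P-Q).round(),yaw)
tool_to([M[0],M[1],200],yaw+90)
c=arm.camera_info("wrist")["T_tool_cam"];A=R.from_quat(arm.sense()["ee_rot"]).as_matrix();print("cam off world",A@c[:3,3],"view dir",-A@c[:3,2])
E
```

```text
[301 211  15  58 311] [np.float32(57.55843), np.float32(7.3429213)] [ 573. -103.   16.] [368. -72.  16.] [470.8 -87.5  16. ] 208.0 -8.601605506792032
now [ 219.5 -611.2  232.5] jaw yaw -70.2 xaxis [-0.     0.002 -1.   ] q6 -0.08 travel [  3.33 -40.79 -41.35] roll 28.4 gap 0.9991104109858788
cam off world [ 73.58425791  26.11781151 151.29516993] view dir [-0.26141905 -0.09107773 -0.96091879]
```

arm_command:
  travel:
    - [3.3,-40.8,-41.4]
    - [3.3,-40.8,-41.4]
    - [3.3,-40.8,-41.4]
    - [3.3,-40.8,-41.4]
    - [3.3,-40.8,-41.4]
    - [3.3,-40.8,-41.4]
    - [3.3,-40.8,-41.4]
    - [3.3,-40.8,-41.4]
    - [3.3,-40.8,-41.4]
    - [3.3,-40.8,-41.4]
    - [3.3,-40.8,-41.4]
    - [3.3,-40.8,-41.4]
    - [3.3,-40.8,-41.4]
    - [3.3,-40.8,-41.4]
    - [3.3,-40.8,-41.4]
    - [3.3,-40.8,-41.4]
    - [3.3,-40.8,-41.4]
    - [3.3,-40.8,-41.4]
    - [3.3,-40.8,-41.4]
    - [3.3,-40.8,-41.4]
  roll: [28.4,28.4,28.4,28.4,28.4,28.4,28.4,28.4,28.4,28.4,28.4,28.4,28.4,28.4,28.4,28.4,28.4,28.4,28.4,28.4]

```text
time: 1.77
ee_pos: [471.0, -89.1, 200.7]
ee_rot: [0.705, -0.054, -0.705, -0.054]
ft_force: [-0.2, 0.6, 0.3]
finger_gap: 0.998
```

```bash
python3 - <<'E'
from h import *
s=arm.sense();C=cam("wrist",s["ee_pos"],s["ee_rot"]);b=arm.snapshot("wrist")
for p in [(470.8,-87.5,16),(573,-103,16),(368,-72,16)]: cv2.circle(b,tuple(proj(C,np.array(p)).astype(int).tolist()),3,(255,0,0),1)
cv2.imwrite("pics/w1.png",b);print(s["time"])
tool_to([470.8,-87.5,16],81.4)
E
```

```text
1.7667
now [471.1 -89.  200.7] jaw yaw -98.8 xaxis [ 0. -0. -1.] q6 1.43 travel [18.47 -0.14  0.06] roll -0.2 gap 0.9997499649829389
```

View pics/w1.png

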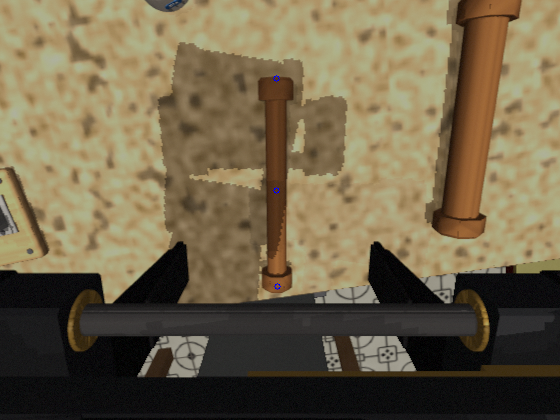

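The wrist view shows the pin under the gripper, with its axis at column 277. My projected points fall on its two ends and its middle, so I'll descend and grip.

arm_command:
  travel:
    - [3.5,0,0]
    - [7,-0.1,0]
    - [10.5,-0.1,0]
    - [14,-0.1,0]
    - [16.5,-0.1,0]
    - [17.7,-0.1,0]
    - [17.7,-0.1,0]
    - [17.7,-0.1,0]
  roll: [0,0,0,0,0,0,0,0]
  grip: 0.3

```text
time: 2.48
ee_pos: [471.1, -87.4, 23.0]
ee_rot: [-0.705, 0.054, 0.706, 0.054]
ft_force: [-0.7, -1.0, 0.3]
finger_gap: 0.699
```

arm_command:
  travel:
    - [0,0,0]
    - [0,0,0]
    - [0,0,0]
    - [0,0,0]
    - [0,0,0]
    - [0,0,0]
    - [0,0,0]
    - [0,0,0]
    - [0,0,0]
    - [0,0,0]
  roll: [0,0,0,0,0,0,0,0,0,0]
  grip: 1
  grip_force: 30

```text
time: 3.32
ee_pos: [471.6, -86.9, 23.7]
ee_rot: [-0.705, 0.053, 0.705, 0.053]
ft_force: [-0.5, -0.1, 0.9]
finger_gap: 0.2
```

```bash
python3 - <<'E'
from h import *
s=arm.sense();print(s["time"],s["ee_pos"],s["finger_gap"]*95,s["ft_force"],s["q"].round(2))
tool_to([476,250,180],4)
E
```

```text
3.3167 [471.56568064 -86.86607571  23.73551365] 19.008804128205057 [-0.53539906 -0.13372119  0.90770943] [-0.29 -0.02  2.18 -0.    0.98  1.43]
now [471.6 -86.9  23.7] jaw yaw -98.6 xaxis [-0. -0. -1.] q6 1.43 travel [-15.63 -33.37   4.62] roll 77.4 gap 0.20009267503373743
```

arm_command:
  travel:
    - [-2,0,0]
    - [-5,0,0]
    - [-9,0,0]
    - [-13,0,0]
    - [-17.6,-3,0.5]
    - [-17.6,-6,0.9]
    - [-17.6,-9,1.3]
    - [-17.6,-12,1.7]
    - [-17.6,-15,2.1]
    - [-17.6,-18,2.5]
    - [-17.6,-21,2.9]
    - [-17.6,-24,3.3]
    - [-17.6,-27,3.7]
    - [-17.6,-30,4.1]
    - [-17.6,-32,4.4]
    - [-17.6,-33.4,4.6]
    - [-17.6,-33.4,4.6]
    - [-17.6,-33.4,4.6]
    - [-17.6,-33.4,4.6]
    - [-17.6,-33.4,4.6]
  roll: [0,0,0,0,-7,-14,-21,-28,-35,-42,-49,-56,-63,-70,-77,-84,-91,-98,-102.6,-102.6]

```text
time: 4.98
ee_pos: [475.8, 250.4, 198.9]
ee_rot: [0.482, 0.518, -0.482, 0.517]
ft_force: [-0.7, 0.7, -1.6]
finger_gap: 0.2
```

```bash
python3 - <<'E'
from h import *
s=arm.sense();C=cam("wrist",s["ee_pos"],s["ee_rot"]);b=arm.snapshot("wrist");print(s["time"],s["ee_pos"],s["finger_gap"]*95,s["q"].round(2))
cv2.imwrite("pics/w2.png",b);cv2.imwrite("pics/w2v.png",cv2.resize(b,(800,600)))
cv2.imwrite("pics/top2.png",arm.snapshot("top"))
tool_to([476,250,180],4)
E
```

```text
4.9833 [475.82112384 250.38643469 198.91618092] 19.032798565995474 [ 0.38 -0.1   1.94  0.    1.31  0.31]
now [476.  250.2 199.1] jaw yaw 3.8 xaxis [-0.001 -0.    -1.   ] q6 0.32 travel [1.91 0.   0.02] roll -0.2 gap 0.20927634778467144
```

View pics/w2v.png

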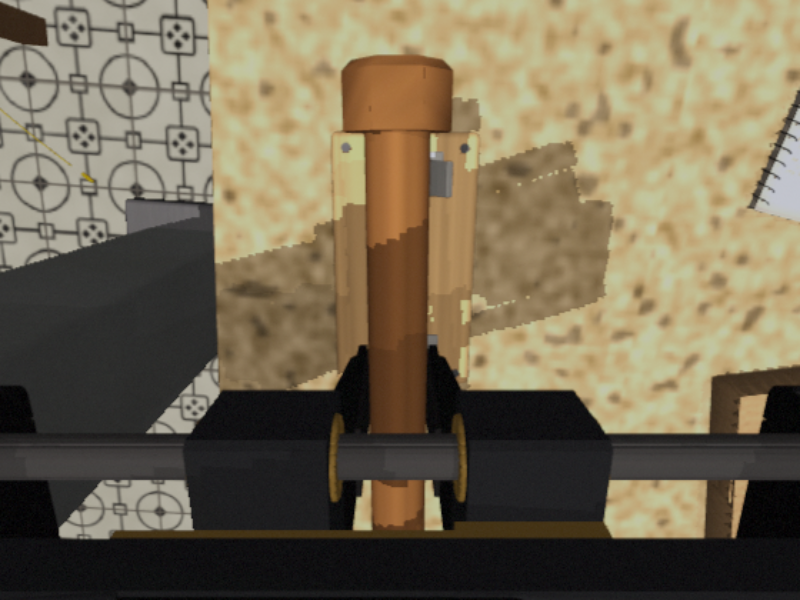

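The pin hides the clips. I'll sidestep so the wrist camera sees both of them.

arm_command:
  travel:
    - [-1,-3,3]
    - [-2,-6,6]
    - [-2,-8,9]
    - [-2,-8.5,10]
    - [-2,-8.5,10]
    - [-2,-8.5,10]
    - [-2,-8.5,10]
  roll: [0,0,0,0,0,0,0]

```text
time: 5.67
ee_pos: [398.9, 145.2, 219.8]
ee_rot: [0.483, 0.517, -0.482, 0.517]
ft_force: [-0.0, -0.2, -0.9]
finger_gap: 0.203
```

```bash
python3 - <<'E'
from h import *
s=arm.sense();C=cam("wrist",s["ee_pos"],s["ee_rot"]);b=arm.snapshot("wrist");print(s["time"],s["ee_pos"].tolist(),s["ee_rot"].tolist())
cv2.imwrite("pics/w3.png",b);cv2.imwrite("pics/w3v.png",cv2.resize(b,(800,600),interpolation=cv2.INTER_CUBIC))
E
```

```text
5.6667 [398.9105508157881, 145.15882761926596, 219.81313155481416] [0.48290310575330275, 0.5168151368973954, -0.4823818522168392, 0.5167344128073845]
```

View pics/w3v.png

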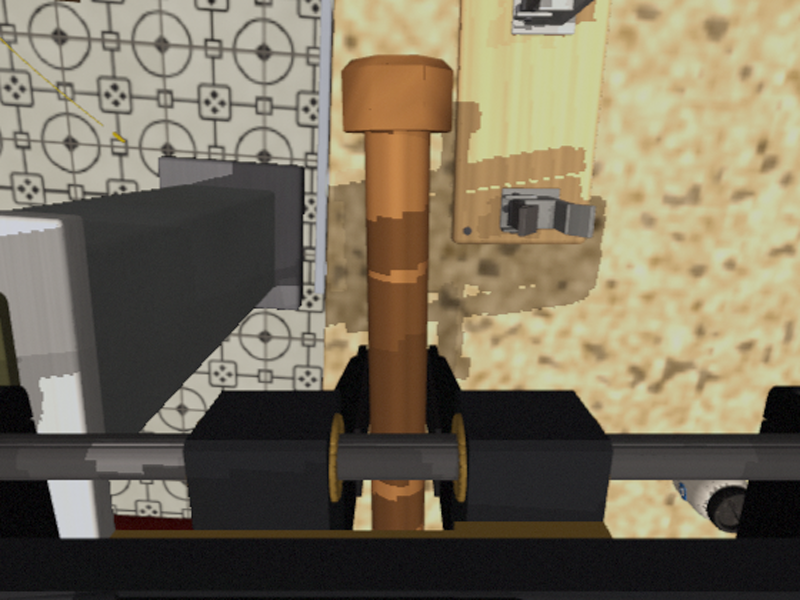

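The -y clip is at (545,212), but the +y clip is cut off at the top. I'll go back 60 mm in +y.

arm_command:
  travel:
    - [-1,0,-3]
    - [-2,0,-5]
    - [-2,0,-6]
    - [-2,0,-6]
    - [-2,0,-6]
    - [-2,0,-6]
  roll: [0,0,0,0,0,0]

```text
time: 6.22
ee_pos: [394.0, 204.1, 238.6]
ee_rot: [0.482, 0.517, -0.483, 0.517]
ft_force: [0.4, 0.2, -1.3]
finger_gap: 0.205
```

```bash
python3 - <<'E'
from h import *
s=arm.sense();C=cam("wrist",s["ee_pos"],s["ee_rot"]);b=arm.snapshot("wrist");print(s["time"],s["ee_pos"].tolist(),s["ee_rot"].tolist())
np.savez("w4.npz",p=s["ee_pos"],r=s["ee_rot"])
cv2.imwrite("pics/w4.png",b);cv2.imwrite("pics/w4v.png",cv2.resize(b[0:320,220:480],None,fx=1.85*1.0,fy=1.85,interpolation=cv2.INTER_CUBIC))
E
```

```text
6.2167 [393.9745763843218, 204.14292675925, 238.57849777770122] [0.48164165167105705, 0.517194275648321, -0.4830864308125838, 0.5168741635804048]
```

View pics/w4v.png

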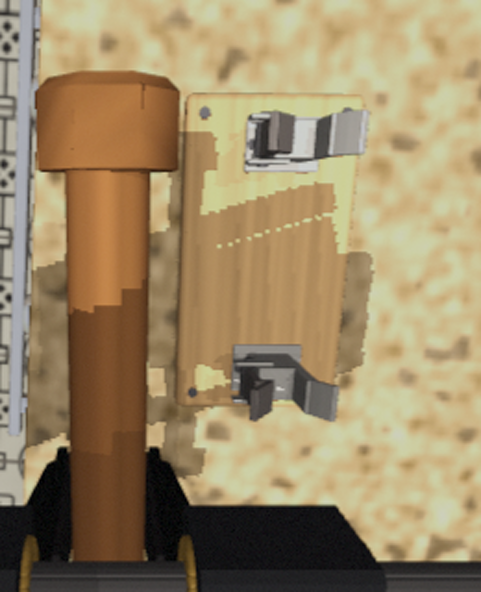

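The wrist crop shows both clips of the large stand. The +y clip's flare edge is near (365,132) and the -y clip's near (336,402). The board's left corners are at (187,94) and (178,405).

```bash
python3 - <<'E'
from h import *
w=np.load("w4.npz");C=cam("wrist",w["p"],w["r"]);T=cam("top")
print("wristcam",C[3][:3,3].round(),"top cam",T[3][:3,3].round())
g=lambda u,v:np.array([u/1.85+220,v/1.85])
for n,u,v,z in [("bTL",187,94,14),("bTR",363,94,14),("bBL",178,405,14),("hTL",204,113,14),("hBL",193,392,14),
  ("tineT up",368,112,88),("tineT dn",361,154,88),("tineB up",338,385,88),("tineB dn",332,419,88),
  ("jawT ur",294,112,88),("jawT ul",272,112,88),("jawT dr",290,152,88),("jawT dl",257,156,88),("jawB ul",250,380,88),("jawB ur",272,378,88),("jawB dl",250,418,88),("jawB dr",272,405,88)]:
    print(n,cast(C,g(u,v),z).round(1))
# top-view crop for close look, both clips
b=cv2.imread("pics/top0.png")
c=[cv2.resize(x,None,fx=10,fy=10,interpolation=cv2.INTER_CUBIC) for x in (b[222:252,184:208],b[222:252,220:244])]
d=cv2.imread("pics/w4.png");e=cv2.resize(d[50:240,330:425],None,fx=3.1,fy=3.1,interpolation=cv2.INTER_CUBIC)
k=np.zeros((600,800,3),np.uint8);k[:300,:240]=c[0];k[:300,245:485]=c[1];k[:e.shape[0],490:490+e.shape[1]]=e[:600,:310];cv2.imwrite("pics/close.png",k)
E
```

```text
wristcam [389. 282. 390.] top cam [ 340.  -11. 1487.]
bTL [426.5 337.9  14. ]
bTR [519.7 344.3  14. ]
bBL [438.8 165.   14. ]
hTL [436.6 329.2  14. ]
hBL [447.  173.8  14. ]
tineT up [497.3 325.2  88. ]
tineT dn [497.3 308.1  88. ]
tineB up [504.7 203.5  88. ]
tineB dn [504.7 186.2  88. ]
jawT ur [465.6 323.   88. ]
jawT ul [456.2 322.3  88. ]
jawT dr [466.3 306.8  88. ]
jawT dl [452.2 304.2  88. ]
jawB ul [462.2 203.   88. ]
jawB ur [472.6 204.8  88. ]
jawB dl [464.7 183.9  88. ]
jawB dr [474.5 191.3  88. ]
```

View pics/close.png

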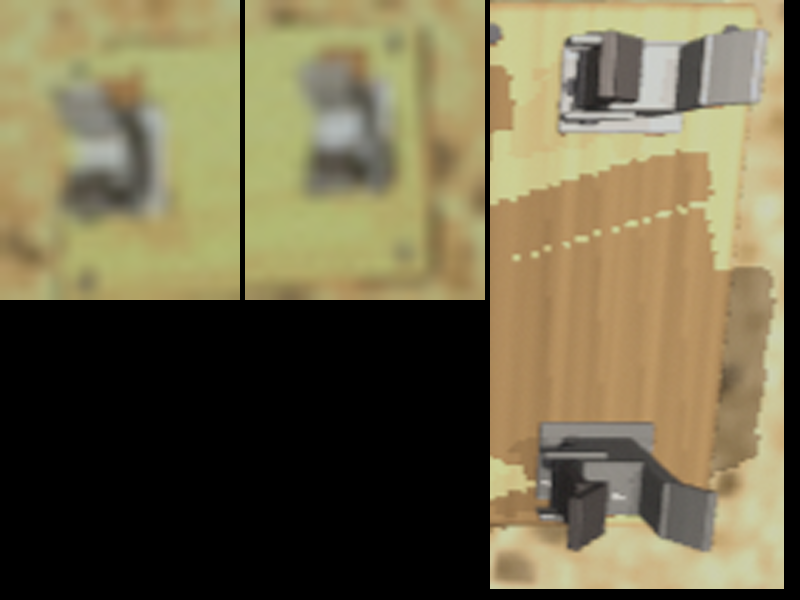

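```bash
python3 - <<'E'
from h import *
w=np.load("w4.npz");C=cam("wrist",w["p"],w["r"])
g=lambda x,y:np.array([330+(x-490)/3.1,50+y/3.1])
for n,J,L,l,t in [("T",(604,65),(639,68),(701,69),(763,68)),("B",(570,520),(605,508),(662,510),(713,520))]:
    a=[cast(C,g(*J),88),cast(C,g(*L),73),cast(C,g(*l),73),cast(C,g(*t),88)]
    print(n,[v.round(1)[:2].tolist() for v in a],"mouth",a[3][0]-a[0][0],"gap",a[2][0]-a[1][0],"mouth mid",((a[0]+a[3])/2).round(1),"gap mid",((a[1]+a[2])/2).round(1))
E
```

```text
T [[457.1, 314.6], [470.1, 316.1], [486.9, 317.0], [498.1, 316.7]] mouth 41.050277034173746 gap 16.80374129599261 mouth mid [477.6 315.7  88. ] gap mid [478.5 316.6  73. ]
B [[464.3, 191.7], [478.1, 191.7], [495.4, 192.2], [505.6, 194.5]] mouth 41.258025692964395 gap 17.30534193024539 mouth mid [484.9 193.1  88. ] gap mid [486.8 192.   73. ]
```

```bash
python3 - <<'E'
from h import *
tool_to([482,254,130],3.7)
E
```

```text
now [394.  203.9 238.7] jaw yaw 3.9 xaxis [-0.002 -0.001 -1.   ] q6 0.29 travel [10.85  9.14 -4.4 ] roll 0.2 gap 0.20419520356012674
```

arm_command:
  travel:
    - [0,3,-1.5]
    - [0,6,-3]
    - [2,9.1,-4.4]
    - [5,9.1,-4.4]
    - [8,9.1,-4.4]
    - [10,9.1,-4.4]
    - [10.8,9.1,-4.4]
    - [10.8,9.1,-4.4]
    - [10.8,9.1,-4.4]
    - [10.8,9.1,-4.4]
  roll: [0,0,0,0,0,0,0,0,0,0]

```text
time: 7.1
ee_pos: [483.2, 254.9, 133.8]
ee_rot: [0.484, 0.516, -0.481, 0.517]
ft_force: [-0.5, -0.2, -1.2]
finger_gap: 0.203
```

```bash
python3 - <<'E'
from h import *
tool_to([482,254,90],3.7)
E
```

```text
now [483.2 254.9 133.8] jaw yaw 3.9 xaxis [ 0.003  0.001 -1.   ] q6 0.32 travel [ 4.38 -0.14  0.08] roll 0.2 gap 0.20310153690490307
```

arm_command:
  travel:
    - [1,-0.1,0]
    - [2,-0.1,0]
    - [2.7,-0.1,0]
    - [3.3,-0.1,0]
    - [3.6,-0.1,0]
    - [3.9,-0.1,0]
    - [4.2,-0.1,0]
    - [4.2,-0.1,0]
    - [4.2,-0.1,0]
  roll: [0,0,0,0,0,0,0,0,0]

```text
time: 7.85
ee_pos: [481.3, 254.7, 89.9]
ee_rot: [0.483, 0.517, -0.482, 0.517]
ft_force: [0.5, -0.5, -0.9]
finger_gap: 0.206
```

```bash
python3 - <<'E'
from h import *
tool_to([482,254,90],3.7);print(arm.sense()["ft_force"],arm.sense()["ft_torque"])
b=arm.snapshot("scene");cv2.imwrite("pics/s5.png",b)
E
```

```text
now [481.3 254.7  89.9] jaw yaw 4.0 xaxis [ 0.  0. -1.] q6 0.32 travel [-0.01  0.07  0.08] roll 0.3 gap 0.20559747377794055
[ 0.51373765 -0.4508761  -0.93637971] [-0.01545137 -0.13685969 -0.04688772]
```

arm_command:
  travel:
    - [0.1,0,0]
    - [0.15,0,0]
    - [0.15,0,0]
  roll: [0,0,0]

```text
time: 8.15
ee_pos: [481.6, 254.8, 88.9]
ee_rot: [0.483, 0.517, -0.482, 0.517]
ft_force: [0.4, -0.1, 1.1]
finger_gap: 0.201
```

arm_command:
  travel:
    - [0,0,0]
    - [0,0,0]
    - [0,0,0]
    - [0,0,0]
    - [0,0,0]
    - [0,0,0]
  roll: [0,0,0,0,0,0]
  grip: 0.45

```text
time: 8.65
ee_pos: [480.8, 254.6, 88.0]
ee_rot: [0.482, 0.517, -0.483, 0.517]
ft_force: [-0.2, -0.1, -0.7]
finger_gap: 0.532
```

arm_command:
  travel:
    - [-1,0,0]
    - [-3,0,0]
    - [-6,0,0]
    - [-8,0,0]
    - [-8,0,0]
    - [-8,0,0]
  roll: [0,0,0,0,0,0]

```text
time: 9.15
ee_pos: [482.0, 255.1, 170.4]
ee_rot: [0.484, 0.516, -0.481, 0.518]
ft_force: [-0.7, -0.1, -0.5]
finger_gap: 0.553
```

```bash
python3 - <<'E'
from h import *
s=arm.sense();C=cam("wrist",s["ee_pos"],s["ee_rot"]);b=arm.snapshot("wrist");t=arm.snapshot("top");tool_to([482,254,150],93.7)
np.savez("w6.npz",p=s["ee_pos"],r=s["ee_rot"]);cv2.imwrite("pics/w6.png",b);cv2.imwrite("pics/top6.png",t)
k=np.zeros((420,800,3),np.uint8);k[:,:560]=b;k[:240,560:]=cv2.resize(t[200:264,180:244],(240,240),interpolation=cv2.INTER_CUBIC);cv2.imwrite("pics/v6.png",k)
E
```

```text
now [480.3 254.3 167.2] jaw yaw 4.0 xaxis [-0.001 -0.001 -1.   ] q6 0.32 travel [1.72 0.16 0.05] roll -89.7 gap 0.5505527074231092
```

View pics/v6.png

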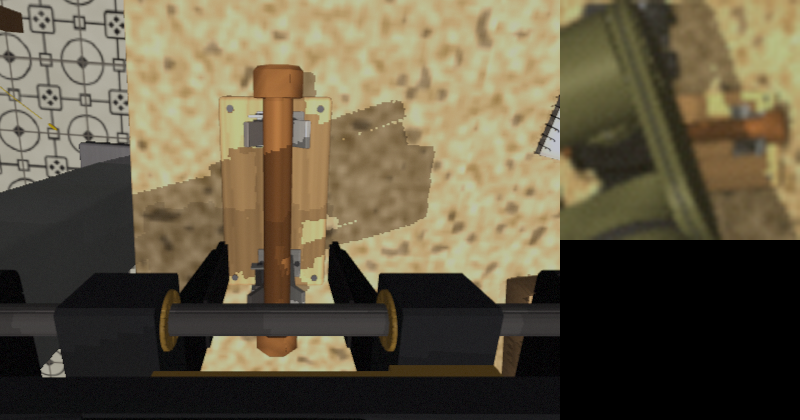

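The pin rests level in both V mouths at column 278. The clips are at rows 130 and 265, and the collars lie outside them. Next I'll turn 90° so both fingertips press on the barrel between the clips.

arm_command:
  travel:
    - [0,0,0]
    - [0,0,0]
    - [0,0,0]
    - [0,0,0]
    - [0,0,0]
    - [0,0,0]
    - [0,0,0]
    - [0,0,0]
    - [0,0,0]
    - [0,0,0]
    - [0,0,0]
    - [0,0,0]
    - [0,0,0]
    - [0,0,0]
    - [0,0,0]
  roll: [-7,-14,-21,-28,-35,-42,-49,-56,-63,-70,-77,-84,-89.8,-89.8,-89.8]
  grip: 0.37

```text
time: 10.5
ee_pos: [480.1, 254.3, 166.5]
ee_rot: [-0.023, 0.708, 0.022, 0.706]
ft_force: [-0.4, 0.3, -0.3]
finger_gap: 0.631
```

```bash
python3 - <<'E'
from h import *
tool_to([481.5,254.5,115],93.8)
s=arm.sense();print(s["ee_pos"],s["finger_gap"]*95);tool_to([481.5,254.5,115],93.8)
b=arm.snapshot("wrist");cv2.imwrite("pics/w7.png",b)
E
```

```text
now [480.1 254.3 166.5] jaw yaw 93.6 xaxis [-0.003 -0.001 -1.   ] q6 -1.25 travel [5.15 0.02 0.15] roll -0.2 gap 0.6310176995914852
[480.12007999 254.26251293 166.47134075] 59.9466814611911
now [480.1 254.3 166.5] jaw yaw 93.6 xaxis [-0.003 -0.001 -1.   ] q6 -1.25 travel [5.15 0.02 0.15] roll -0.2 gap 0.6310176995914852
```

View pics/w7.png

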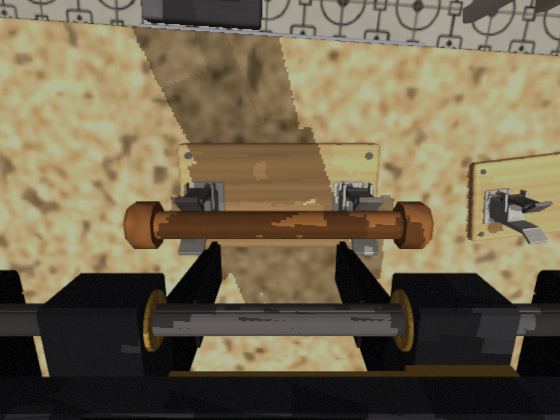

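The wrist view shows the pin level, from column 125 to 432, centred on the fingers at 278. The finger tips are inside the clips at 205 and 352. Lowering to near contact.

arm_command:
  travel:
    - [2,0,0.1]
    - [4,0,0.1]
    - [5,0,0.1]
    - [5.4,0,0.1]
    - [5.4,0,0.1]
    - [5.4,0,0.1]
  roll: [0,0,0,0,0,0]

```text
time: 11.05
ee_pos: [482.2, 254.8, 114.6]
ee_rot: [-0.023, 0.707, 0.023, 0.707]
ft_force: [-0.2, -0.4, 0.4]
finger_gap: 0.631
```

arm_command:
  travel:
    - [0.15,0,0]
    - [0.3,0,0]
    - [0.45,0,0]
    - [0.6,0,0]
    - [0.6,0,0]
  roll: [0,0,0,0,0]

```text
time: 11.47
ee_pos: [482.8, 255.0, 109.8]
ee_rot: [-0.023, 0.706, 0.023, 0.707]
ft_force: [-1.0, -1.4, 5.7]
finger_gap: 0.628
```

Contact came at TCP z≈110, as expected. Pressing on.

arm_command:
  travel:
    - [0.15,0,0]
    - [0.3,0,0]
    - [0.45,0,0]
    - [0.6,0,0]
    - [0.75,0,0]
    - [0.9,0,0]
    - [1.0,0,0]
    - [1.0,0,0]
  roll: [0,0,0,0,0,0,0,0]

```text
time: 12.13
ee_pos: [483.4, 255.4, 99.8]
ee_rot: [-0.022, 0.705, 0.024, 0.708]
ft_force: [1.6, 1.4, 1.5]
finger_gap: 0.628
```

arm_command:
  travel:
    - [0.15,0,0]
    - [0.3,0,0]
    - [0.45,0,0]
    - [0.6,0,0]
    - [0.75,0,0]
    - [0.85,0,0]
    - [0.85,0,0]
  roll: [0,0,0,0,0,0,0]

```text
time: 12.72
ee_pos: [481.6, 254.4, 90.9]
ee_rot: [-0.024, 0.707, 0.023, 0.706]
ft_force: [-5.7, -3.4, 12.0]
finger_gap: 0.633
```

arm_command:
  travel:
    - [0.1,0,0]
    - [0.2,0,0]
    - [0.2,0,0]
    - [0.2,0,0]
  roll: [0,0,0,0]

```text
time: 13.05
ee_pos: [481.8, 254.4, 90.7]
ee_rot: [-0.024, 0.708, 0.023, 0.706]
ft_force: [-8.4, -5.3, 20.6]
finger_gap: 0.628
```

The force rose to 20 N with no further motion at TCP z 90.7, so the pin top is at about 72 mm. That means it is seated. Retreating to check.

arm_command:
  travel:
    - [-0.5,0,0]
    - [-1.5,0,0]
    - [-4,0,0]
    - [-7,0,0]
    - [-10,0,0]
    - [-11,0,0]
    - [-11,0,0]
    - [-11,0,0]
  roll: [0,0,0,0,0,0,0,0]

```text
time: 13.72
ee_pos: [481.8, 254.6, 197.2]
ee_rot: [-0.023, 0.707, 0.023, 0.707]
ft_force: [-0.9, -0.3, -0.1]
finger_gap: 0.632
```

```bash
python3 - <<'E'
from h import *
s=arm.sense();C=cam("wrist",s["ee_pos"],s["ee_rot"]);b=arm.snapshot("wrist");print(s["ee_pos"],s["time"])
h=cv2.cvtColor(b,cv2.COLOR_BGR2HSV);m=(h[...,0]<=13)&(h[...,1]>150);k=max(blob(m),key=lambda t:t[0][4]);p,q,e=axis(k[1]);print(p,q,e)
for z in(62,81): print(z,cast(C,p,z).round(1),cast(C,q,z).round(1),np.linalg.norm(cast(C,p,z)-cast(C,q,z)))
v=cv2.resize(b[140:320,100:460],None,fx=2.2,fy=2.2,interpolation=cv2.INTER_CUBIC);cv2.imwrite("pics/w8.png",v)
E
```

```text
[481.82456516 254.64464599 197.19619112] 13.7167
[149.  201.5] [370.  201.5] [np.float32(37.0), np.float32(221.0)]
62 [486.8 146.4  62. ] [474.8 331.8  62. ] 185.7829618525097
81 [481.3 153.2  81. ] [470.1 326.3  81. ] 173.46170299217553
```

View pics/w8.png

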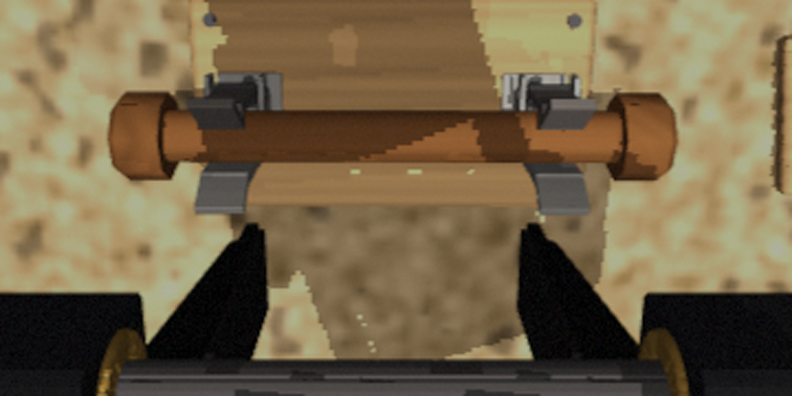

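The picture shows both jaw lips over the barrel at (217,110) and (566,112). The pin is level, with its collars outside the clips. Handing in.

```bash
python3 -c "
from cell import arm
print(arm.sign_off())"
```

```text
the job is handed in; nothing more can be done
None
```

The thin pin is home in both clips of the larger stand, and I handed the job in at about 13.7 s of the 48 s.

- **Placing:** I gripped the pin at its middle, laid it level across both clip mouths and let go. The wrist picture showed it resting there.
- **Pressing:** I pressed down with both fingertips on the barrel between the clips. The pin stopped with its top at about 72 mm, as it should when home. The push reached about 21 N at the stop with no further movement.
- **Last check:** The final wrist picture shows both jaw lips closed over the barrel, the pin level and its collars outside the clips. The gripper was well clear above it.
- **Weaker check:** The colour mask in that picture cut off parts of the pin's ends, so the length it gave (186 mm, against 208 mm true) says nothing about the pin's height. I relied on the contact height, the force and the picture instead.
- **Other things:** The arm touched nothing but the thin pin, by its planned paths and force readings. I took no final picture of the thick pin and the rest of the counter.

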